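# Third hand at the equipment rail: hold a bottle holder against rail and stop

### The job

Pick up the bottle holder, lay its mounting plate flat and upright against the front of the equipment rail, level with the rail's middle line and at least four centimetres short of the stop, and slide it along the rail, keeping it lightly pressed on, until the plate butts lightly against the stop. Then press it against the rail with a steady push of about 12 newtons, as a third hand for the colleague who will bolt on the rear clamp jaw, and keep that up: the program finishes while still holding and pressing it there. Do not ram the rail or the stop, and leave the other things on the table where they are.

Things in the scene. Friction and masses are not known exactly. Their poses are not given: they have to be found in the camera images.
- holder: Loose bottle holder, about 0.25 kg, standing on the table: aluminium mounting plate 80 wide (y) x 62 tall (z) x 8 mm with 4 bolt holes, a level bar behind it, and at its end an open grey cup, 72 mm across, 62 mm tall. Origin: on the underside, below the bar's middle. z up, x along the bar towards the plate. Mounting face (goes on the rail) at x = 34 mm, looking to +x
- holder_grip (a point): middle of the holder's bar, 31 mm straight above holder's origin, same axes. The bar is 16 mm wide (y), 28 mm tall (17 to 45 mm above the underside) and free to be gripped from above between the plate's back (x = +26 mm) and the cup's wall (x = -28 mm; cup axis at x = -64 mm). It is level with the plate's centre
- holder_edge (a point): point of the holder: half-way up the plate's +y edge, on the mounting face, at (34, 40, 31) mm in holder's frame, same axes. This edge comes to butt against the stop
- rail: Fixed, rigid equipment rail: level steel flat bar 460 long (y) x 25 tall x 10 mm thick on two posts behind it (y = +-180 mm, 146 mm high) with feet bolted to the table, reaching 10 mm ahead of the bar. Origin: on the table, below the middle of the bar's front face; y along the bar, z up, x away from the robot. The front face (plate goes here) is the plane x = 0 and looks to -x
- rail_mid (a point): middle of the front face of the rail's bar, 130 mm above the table, on the bar's middle line; axes as rail. The bar reaches 12.5 mm above and below it. With the plate centred on this line the holder's underside is 99 mm above the table
- stop: Stop block locked on the rail (rigid, fixed), aluminium, 26 mm long (y), 45 mm tall, 18 mm proud of the rail's front, with a black thumb screw reaching 18 mm further to -x. Origin: in its butting face, in the plane of the rail's front, at the rail's middle line; axes as rail. The butting face is the plane y = 0 and looks to -y: the plate comes from the -y side
- jaw: bystander: the rear clamp jaw, a flat aluminium plate 62 x 80 x 10 mm with four upstanding bolts (29 mm high in all), lying on the table; leave alone. Origin under its centre
- bottle: bystander: clear disinfectant bottle with red cap, 60 mm diameter, 150 mm tall, standing; leave alone. Origin under its centre
- rack: bystander: white rack full of purple-capped sample tubes, 130 (x) x 170 (y) x 93 mm; leave alone. Origin under its centre
- bulb: bystander: dark red rubber squeeze bulb, 66 mm diameter, 56 mm tall; leave alone. Origin under its centre
Things that resemble listed ones, but are neither listed nor needed, are in the scene too. Leave any yellow look-alike of the holder alone.

How it is judged (in metres and radians):
On the way, in this order (a step that is already met when the one before it is completed fails the run):
1. the holder is lifted off the table by the gripper (contact force between the fingers and holder above 3 N and height (world z) of holder above 0.02 m), for 0.1 s.
2. the plate is on the rail, flat, level with its middle line and lightly pressed (1 to 35 N), its edge 3 cm or more short of the stop (x of holder_edge in the frame of rail between -0.004 and 0.003 m and z of holder_edge in the frame of rail between 0.123 and 0.137 m and angle between the y axis of holder and the y axis of rail, either way round below 0.06 rad and angle between holder's own z axis and vertical below 0.08 rad and contact force between the fingers and holder above 3 N and y of holder_edge in the frame of stop between -0.3 and -0.03 m and contact force between holder and rail between 1 and 35 N), for 0.2 s.
3. sliding along the rail, still flat and pressed (1 to 35 N), with 15 to 27 mm to go (x of holder_edge in the frame of rail between -0.004 and 0.003 m and z of holder_edge in the frame of rail between 0.123 and 0.137 m and angle between the y axis of holder and the y axis of rail, either way round below 0.06 rad and angle between holder's own z axis and vertical below 0.08 rad and contact force between the fingers and holder above 3 N and y of holder_edge in the frame of stop between -0.027 and -0.015 m and contact force between holder and rail between 1 and 35 N), for 0.06 s.
4. still flat and pressed (1 to 35 N) with 4 to 13 mm to go (x of holder_edge in the frame of rail between -0.004 and 0.003 m and z of holder_edge in the frame of rail between 0.123 and 0.137 m and angle between the y axis of holder and the y axis of rail, either way round below 0.06 rad and angle between holder's own z axis and vertical below 0.08 rad and contact force between the fingers and holder above 3 N and y of holder_edge in the frame of stop between -0.013 and -0.004 m and contact force between holder and rail between 1 and 35 N), for 0.06 s.
5. butted against the stop (within 3 mm, under 15 N) and pressed on the rail with 6 to 20 N without a break for 1.5 s (x of holder_edge in the frame of rail between -0.004 and 0.003 m and z of holder_edge in the frame of rail between 0.123 and 0.137 m and angle between the y axis of holder and the y axis of rail, either way round below 0.06 rad and angle between holder's own z axis and vertical below 0.08 rad and contact force between the fingers and holder above 3 N and contact force between holder and stop below 15 N and y of holder_edge in the frame of stop between -0.003 and 0.003 m and contact force between holder and rail between 6 and 20 N and linear speed of holder below 0.02 m/s), for 1.5 s.
At the end, for the whole second after the job is handed in: Still gripped and at rest: mounting face on the rail (within 4 mm), plate centre within 7 mm of the rail's middle line, parallel to the rail within 0.06 rad, upright within 0.08 rad, edge within 3 mm of the stop (leaning on it with under 15 N), pressing on the rail with 6 to 20 N (all of step 5); the arm keeps its last pose, push and grip.
It fails at once if the rail or the stop is rammed (over 45 N) (contact force between any of holder, the arm and rail above 45 N or contact force between holder and stop above 45 N).
It fails at once if the rear clamp jaw is shifted by more than 2 cm (distance of jaw from where it was at the start of the episode above 0.02 m).
It fails at once if the bottle is shifted by more than 2 cm (distance of bottle from where it was at the start of the episode above 0.02 m).
It fails at once if the tube rack is shifted by more than 2 cm (distance of rack from where it was at the start of the episode above 0.02 m).
It fails at once if the squeeze bulb is shifted by more than 2 cm (distance of bulb from where it was at the start of the episode above 0.02 m).
It also fails if it takes over 72 s, if anything falls off the work surface, if the arm or the gripper's body presses on something with over 40 N, if the wrist force passes 120 N, or if a joint passes its speed limit or range.

### The arm

A 6-joint arm with a two-finger parallel gripper is mounted at the origin on the work surface. World frame = base frame: x ahead of the robot, y to its left, z up, the work surface at z = 0. Lengths are in mm, angles in rad, forces in N, time in s.
With the tool pointing down it reaches from about 250 to 800 mm from the base axis. Payload 8.5 kg.
Tool frame: the origin (TCP) lies midway between the tips of the shut fingers; the grasp point (between the pads) lies 19 mm behind it; z points along the fingers, y is the line along which they close (so a half turn about z gives the same grasp; the last joint's range is limited). The gripper opens to 85 mm and grips with 20 to 120 N. Pads are 22 mm wide; open, the fingers measure 114 mm over their backs; the gripper's body (76 mm by 85 mm) begins 54 mm behind the grasp point. The pads swing forward as they close: fully open they stand 13 mm farther back than shut.
Start: joints at [-1.341, 0.238, -0.013, 1.319, 0, 1.571], TCP at [119.573, -511.153, 194.676] pointing down, gripper open.
Joint ranges: [-2.66, 2.66], [-1.03, 1.9], [-1.14, 1.46], [-1.82, 2.27], [-1.45, 1.34], [-3.14, 3.14]. Speed limits (rad/s): [2.22, 2.22, 2.79, 3.14, 3.14, 3.14].

### API

Orientations are given as a 3x3 rotation matrix whose columns are the frame's x, y, z axes.
In Python, from station import status, capture, arm gives the robot as it stands.
- The arm moves only by the tool move_arm, never from a script. Its argument "increments" is a list of rows, each a list of 3 entries, a list of its own where there are three numbers: the turn, a rotation vector about the world's x, y, z each as a share of 90 degrees, from -1 to 1, then the shift along the world's x, y, z each as a share of 300 mm, from -1 to 1, then the closure, from 0 (fully open) to 1 (shut). A call has 1 to 20 rows; each row shifts and turns the commanded pose from where the row before left it; what a row does not reach is not made up. A row lasts 1/12 s, in which the tool goes at most 41.7 mm and 7.16 degrees, less where a joint would pass 70% of its speed; a pose out of reach is approached as far as the arm can. A call with a number of a shift or a turn outside -1 to 1 is refused whole. A call with a gripper value outside its range is refused whole. The fingers move at their own pace and stop on an object; "squeeze" is the grip in N (left out, the last holds). Time passes only in rows, so rows that do not move let the fingers close. It gives the time, the measured TCP pose, the force, the opening and the grip force at its end, in the units of the state.
- status.read_state(): the state, without advancing time (a new reading comes with each control period).
- capture(name): name is "scene" or "top"; returns a dict with "color" (384x512x3 uint8, red, green, blue), "z_map" (384x512 float32, mm along the optical axis (not along the pixel's ray), 0 where there is no reading), "camera_matrix" (3x3 intrinsics, pixels), "extrinsics" (4x4, takes a point from world to camera coordinates). Camera axes: x right, y up, looking along -z (the intrinsics and any distortion apply to the point x, -y, -z); pixel columns grow to the right and rows downward; lengths in mm; the calibration is good to about 2 mm. A picture is of the moment at which its call begins.
- arm.finish_job(): hands the job in; it is judged then, once.
The state is a dict: "time_s": time; "joints": joint angles; "qvel": joint speeds; "effort": joint torques, N m; "tool_pos": TCP position; "orientation": TCP orientation; "wrist_force": force on the tool from outside, world axes, zero at the start; "ft_torque": the same for the moment, N m; "finger_gap": finger opening in mm; "grip_force": force on a finger pad.
Only numpy, scipy, OpenCV 4.12 (cv2) and the standard library are available. Lean on these libraries where they do the work, as an engineer would, in place of code of your own. Each camera call takes 0.05 s, during which the arm holds its last target. There are 200 camera calls.

## Working session

There is one attempt and no reset: what is moved stays moved. The work goes in short steps, Python scripts to look and compute and a tool call to move; the robot and the scene stay as the last step left them, time stands still between calls to the robot, and variables do not carry over. Pictures are saved under pics/ and viewed, at most 10 in all, crops included, and the job is handed in when it is done.

Besides the shell and the picture viewer there is one more tool, called after "Request:" by a JSON object that holds its "method" and its "body". move_arm: Moves the arm, as the interface text tells. Shift numbers are shares of 300 mm and turn numbers shares of 90 degrees, none past 1 either way. Its arguments: {"type":"object","properties":{"increments":{"type":"array"},"squeeze":{"type":"number"}},"required":["increments"]}

```bash
mkdir -p pics; ls
cat > h.py <<'E'
import numpy as np, cv2
from station import status, capture, arm
def cloud(c):
    K=c["camera_matrix"];E=np.array(c["extrinsics"]);z=c["z_map"].astype(float)
    v,u=np.mgrid[:z.shape[0],:z.shape[1]]
    P=np.stack([(u-K[0][2])/K[0][0]*z,-(v-K[1][2])/K[1][1]*z,-z],-1)
    W=(P-E[:3,3])@E[:3,:3]
    W[z==0]=np.nan
    return W
E
python3 - <<'E'
from h import *
a=[]
for n in("scene","top"):
    c=capture(n);np.savez(n+"0.npz",**c)
    E=c["extrinsics"];print(n,-E[:3,:3].T@E[:3,3],-E[2,:3],c["camera_matrix"][0][0])
    cv2.imwrite(f"pics/{n}0.png",cv2.cvtColor(cv2.resize(c["color"],(800,600),interpolation=cv2.INTER_CUBIC),cv2.COLOR_RGB2BGR))
print(status.read_state())
E
```

```text
pics
scene [1344.28717125 -605.18645905 1006.70071394] [-0.59929908  0.47395273 -0.64514295] 465.0672448560441
top [ 413.79058192   69.11040175 1086.66060319] [ 0.12928133  0.00328535 -0.99160251] 361.0670395532277
{'time_s': 0.1, 'joints': array([-1.34099034e+00,  2.38727195e-01, -1.41673327e-02,  1.31922246e+00,
       -3.29581893e-05,  1.57084387e+00]), 'qvel': array([ 4.04541937e-04, -1.52055028e-04,  5.88048284e-04, -5.97204058e-04,
       -6.61165651e-05, -7.43221028e-04]), 'effort': array([ 2.89958939e-05, -5.39719391e+01,  3.46998525e+01,  1.34807450e-02,
        1.49198456e-05,  1.89574155e-05]), 'tool_pos': array([ 119.4798419 , -510.78104622,  194.13961562]), 'orientation': array([[ 9.73721424e-01,  2.27742128e-01, -3.32922766e-04],
       [ 2.27742369e-01, -9.73720586e-01,  1.27843193e-03],
       [-3.30209425e-05, -1.32065718e-03, -9.99999127e-01]]), 'wrist_force': array([-0.32381461,  0.062807  ,  0.06395494]), 'ft_torque': array([-0.05382857, -0.0083534 , -0.02821049]), 'grip_force': 0.0, 'finger_gap': 85.43764510795788}
```

View pics/scene0.png

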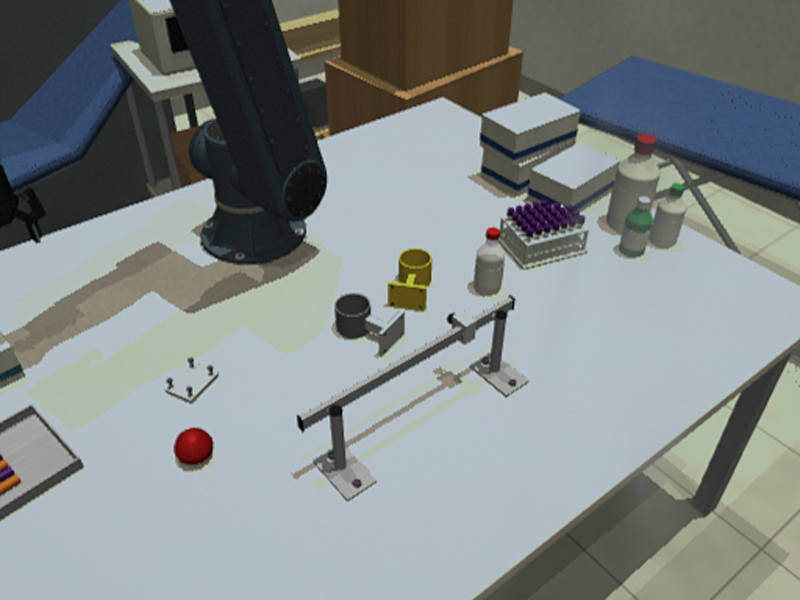

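View pics/top0.png

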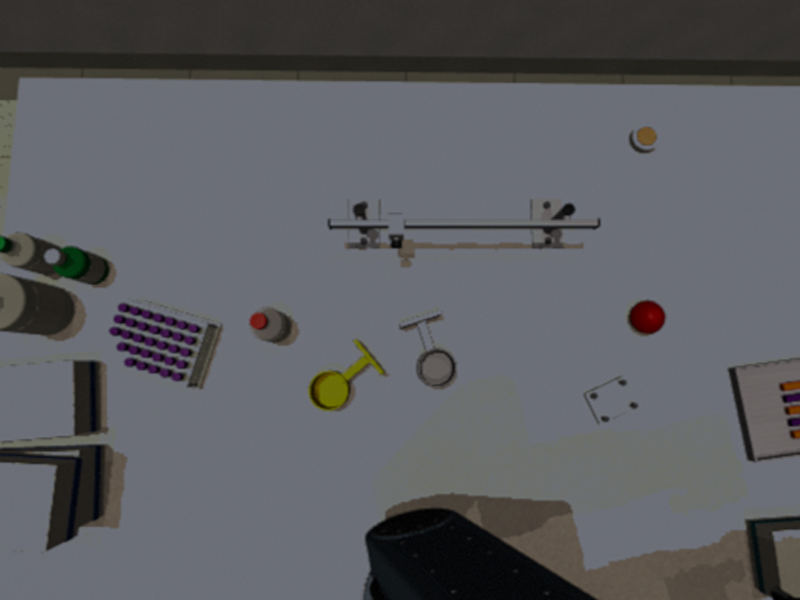

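Scene view: the candidates are the grey holder (cup 352,315; plate 390,330) and its yellow twin (412,265 / 407,295). In the top view these are grey (436,367 / 421,320) and yellow (330,390 / 368,358). The grey one fits the description: grey cup, aluminium plate. The rail is at row 223 in the top view, columns 330–600, with the stop and its thumb screw at (397,232). I'll measure and confirm in a crop.

Run:
```python
from h import *
T=np.load("top0.npz");S=np.load("scene0.npz")
for n,c in(("top",T),("scene",S)):
    W=cloud(c);x,y,z=W[...,0],W[...,1],W[...,2]
    u0,v0=(545,380) if 0 else (0,0)
    # table check
    print(n,"table z",np.nanmedian(z[(x>300)&(x<700)&(abs(y)<300)&(z<15)]))
    hsv=cv2.cvtColor(c["color"],cv2.COLOR_RGB2HSV)
    yel=(hsv[...,1]>130)&(hsv[...,0]>15)&(hsv[...,0]<45)
    m=(z>110)&(z<170)&(x>480)&(x<800)&(abs(y)<400)
    print("rail pts",m.sum(),np.nanmin(W[m],0),np.nanmax(W[m],0))
    top=m&(z>130)
    vx,vy,cx,cy=cv2.fitLine(W[top][:,:2].astype(np.float32),cv2.DIST_HUBER,0,.01,.01).ravel()
    print("rail top line dir",vx/vy,"centre",cx,cy,"z",np.nanmedian(z[top]))
    # holder
    # region near grey holder, roughly by top pixel
    if n=="top":
        r=W[175:260,245:300]; print("holder region z max",np.nanmax(r[...,2]))
    m=(z>12)&(z<80)&~yel&(x>300)&(x<560)&(y>-60)&(y<160)
    k,l,st,ce=cv2.connectedComponentsWithStats(m.astype(np.uint8))
    for i in range(1,k):
        if st[i,4]>40:
            q=W[l==i];print("comp",st[i],ce[i],q.min(0).round(),q.max(0).round(),np.median(q,0).round())
c=T["color"][120:270,190:320];cv2.imwrite("pics/crop0.png",cv2.cvtColor(cv2.resize(c,None,fx=4,fy=4,interpolation=cv2.INTER_CUBIC)[:600],cv2.COLOR_RGB2BGR))
```

```text
top table z 1.855759971378578
rail pts 1443 [ 480.01992716 -276.56520058  110.0361434 ] [702.82928696 318.15142073 159.78446002]
rail top line dir -0.03452702 centre 666.23975 -40.449516 z 144.3755220253341
holder region z max 68.34771963821517
comp [256 198  37  50 375] [274.90666667 219.53066667] [387. -39.  12.] [525.  63.  68.] [471.  14.  52.]
scene table z 0.6361740094159999
rail pts 1801 [ 480.2997817  -276.07420372  110.12753491] [702.75214387 314.5453133  156.88668654]
rail top line dir -0.020711478 centre 670.05206 -72.90476 z 141.85145375610458
comp [214 188  45  38 859] [233.9185099  204.85098952] [379. -41.  12.] [526.  67.  67.] [452.   6.  42.]
```

View pics/crop0.png

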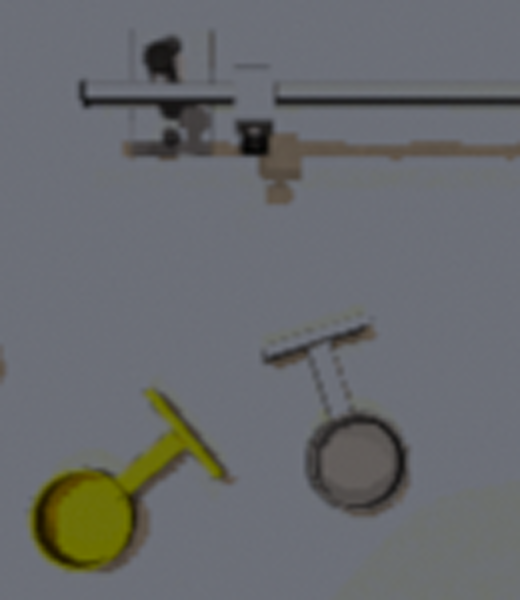

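The crop confirms it: the grey cup with the silver plate is the holder (crop: plate 264–370, 345 and cup 355,462), and the yellow twin is separate. Next I'll refine the poses by casting edge rays.

```bash
cat >> h.py <<'E'
def ray(c,u,v,h):
    K=c["camera_matrix"];E=c["extrinsics"];R=E[:3,:3];o=-R.T@E[:3,3]
    d=np.stack([(np.asarray(u,float)-K[0,2])/K[0,0],-(np.asarray(v,float)-K[1,2])/K[1,1],-np.ones(np.shape(u))],-1)@R
    return o+d*((h-o[2])/d[...,2])[...,None]
def rms(f,q): return np.abs(q[:,1]-np.polyval(f,q[:,0])).mean()
E
python3 - <<'E'
from h import *
T=np.load("top0.npz");S=np.load("scene0.npz");W=cloud(T);V=cloud(S)
g=cv2.cvtColor(T["color"],cv2.COLOR_RGB2GRAY).astype(float)
# rail: per column, strongest bright->dark and dark->bright edges in rows 135..152
q=[];q2=[]
for u in range(262,378):
    if 335<u<372: continue
    col=cv2.resize(g[132:154,u:u+1],(1,220),interpolation=cv2.INTER_LINEAR).ravel()
    d=np.gradient(col); i=np.argmin(d); j=i+np.argmax(d[i:])
    q.append((u,132+(i+.5)/10-.5)); q2.append((u,132+(j+.5)/10-.5))
for nm,k,h in(("top front edge",q,142.5),("bottom front edge",q2,117.5)):
    k=np.array(k);P=ray(T,k[:,0],k[:,1],h);f=np.polyfit(P[:,1],P[:,0],1);r=P[:,0]-np.polyval(f,P[:,1]);P=P[abs(r)<3];f=np.polyfit(P[:,1],P[:,0],1)
    print(nm,"x=%.4f*y+%.1f"%tuple(f),"res",np.std(P[:,0]-np.polyval(f,P[:,1])),len(P))
# depth clouds
for n,X in(("top",W),("scene",V)):
    p=X.reshape(-1,3);p=p[np.isfinite(p).all(1)]
    r=p[(p[:,2]>125)&(p[:,2]<147)&(p[:,0]>630)&(p[:,0]<690)&(abs(p[:,1]+40)<300)]
    a=r[(r[:,1]>-240)&(r[:,1]<40)]
    f=np.polyfit(a[:,1],a[:,0],1); t=a[a[:,2]>139]
    print(n,"rail dir",f,"ext y",r[:,1].min(),r[:,1].max(),"ztop",np.percentile(t[:,2],[10,50,90]),"x dev",np.percentile(a[:,0]-np.polyval(f,a[:,1]),[2,50,98]))
    s=p[(p[:,2]>100)&(p[:,2]<170)&(p[:,0]>600)&(p[:,0]<690)&(p[:,1]>40)&(p[:,1]<160)]
    s1=s[s[:,2]>147]; print(" stop high pts",len(s1),s1.min(0),s1.max(0)); 
    s2=s[s[:,0]<650]; print(" stop front pts",len(s2), s2.min(0) if len(s2) else"",s2.max(0) if len(s2) else"")
    hp=p[(p[:,2]>54)&(p[:,2]<75)&(p[:,0]>370)&(p[:,0]<540)&(p[:,1]>-60)&(p[:,1]<75)]
    pl=hp[hp[:,0]>478];cu=hp[hp[:,0]<462]
    print(" plate",pl.mean(0),"dir",cv2.fitLine(pl[:,:2].astype(np.float32),2,0,.01,.01).ravel(),"ext",pl.min(0),pl.max(0))
    print(" cup",len(cu),cv2.fitEllipse(cu[:,:2].astype(np.float32)) if len(cu)>5 else"", cu.mean(0))
    ba=p[(p[:,2]>36)&(p[:,2]<50)&(p[:,0]>450)&(p[:,0]<490)&(p[:,1]>-20)&(p[:,1]<50)]
    print(" bar",len(ba),ba.mean(0),np.percentile(ba[:,2],[50,90]))
E
```

```text
top front edge x=-0.0133*y+663.7 res 6.529265310553081e-14 80
bottom front edge x=-0.0133*y+664.7 res 1.0132648338853806e-13 80
top rail dir [-2.88218309e-02  6.64931828e+02] ext y -276.5652005785712 188.88715594777904 ztop [140.64860574 143.61936348 145.76179027] x dev [-6.00179645 -1.11726982 14.29644795]
 stop high pts 156 [642.6149261   47.26789349 147.01307024] [688.34716377 146.52091856 159.78446002]
 stop front pts 106 [624.88281224  59.91766527 108.14014799] [649.91442368  84.69448156 158.53449   ]
 plate [509.21393898  26.75244425  62.94606856] dir [ 3.2011437e-01 -9.4737893e-01  5.0921393e+02  2.6752445e+01] ext [495.19228884 -10.69675099  57.39616462] [525.05071271  63.35193302  67.86013532]
 cup 102 ((420.90057373046875, -4.48536491394043), (67.6951904296875, 67.98973083496094), 114.24974060058594) [421.18595383  -6.37919962  62.52537669]
 bar 72 [471.77650658  12.39544611  46.3007069 ] [46.24926795 48.44544843]
scene rail dir [-1.82953605e-02  6.68165870e+02] ext y -276.07420372247367 191.56330709461952 ztop [140.33758203 142.68349274 145.06934485] x dev [-8.06610723  0.88161278 11.09833245]
 stop high pts 117 [640.99058033  58.387727   147.10873774] [688.71678664 143.41632876 156.80881544]
 stop front pts 53 [622.66236343  59.04390333 121.84823079] [649.67678251  86.46336895 156.58916257]
 plate [510.30192067  25.52307051  60.87212995] dir [ 3.0802557e-01 -9.5137811e-01  5.1030191e+02  2.5523071e+01] ext [491.62679948 -12.07804188  54.46573562] [525.47011636  66.2355846   67.24907251]
 cup 137 ((420.46136474609375, -3.6355161666870117), (67.95518493652344, 70.05857849121094), 63.84178161621094) [421.42040294  -4.63262597  59.54195811]
 bar 83 [467.28522959   7.96085698  43.61603734] [43.86944968 47.71858771]
```

Request:
{"method": "move_arm", "body": {"increments": [[[0,0,0.0033],[0.067,0.0975,0],0],[[0,0,0.0033],[0.067,0.0975,0],0],[[0,0,0.0033],[0.067,0.0975,0],0],[[0,0,0.0033],[0.067,0.0975,0],0],[[0,0,0.0033],[0.067,0.0975,0],0],[[0,0,0.0033],[0.067,0.0975,0],0],[[0,0,0.0033],[0.067,0.0975,0],0],[[0,0,0.0033],[0.067,0.0975,0],0],[[0,0,0.0033],[0.067,0.0975,0],0],[[0,0,0.0033],[0.067,0.0975,0],0],[[0,0,0.0033],[0.067,0.0975,0],0],[[0,0,0.0033],[0.067,0.0975,0],0],[[0,0,0.0033],[0.067,0.0975,0],0],[[0,0,0.0033],[0.067,0.0975,0],0],[[0,0,0.0033],[0.067,0.0975,0],0],[[0,0,0.0033],[0.067,0.0975,0],0],[[0,0,0.0033],[0.067,0.0975,0],0],[[0,0,0.0033],[0.067,0.0975,0],0]]}}

```text
time_s: 1.6
tool_pos: [481.9, 17.2, 194.5]
orientation: [[0.948, 0.318, -0.0], [0.318, -0.948, -0.0], [-0.0, -0.0, -1.0]]
wrist_force: [1.4, -0.7, -0.3]
finger_gap: 85.3
grip_force: 0.0
```

Run:
```python
from h import *
for n in("top","scene"):
    c=np.load(n+"0.npz");X=cloud(c);p=X.reshape(-1,3);p=p[np.isfinite(p).all(1)]
    r=p[(p[:,2]>136)&(p[:,2]<149)&(p[:,0]>640)&(p[:,0]<690)]
    o=[]
    for y in range(-260,180,20):
        if 30<y+10<100: continue
        b=r[(r[:,1]>=y)&(r[:,1]<y+20)]
        if len(b)>3:o.append((b[:,1].mean(),np.median(b[:,0]),b[:,0].min(),b[:,0].max()))
    o=np.array(o);print(n,np.c_[o[:,0],o[:,1:]].round(0).tolist());f=np.polyfit(o[:,0],o[:,1],1);print(f)
# stop lateral extent by rays in top image: rows over stop top
T=np.load("top0.npz");g=cv2.cvtColor(T["color"],cv2.COLOR_RGB2GRAY)
for v in (137,139,141,143,145,147,149,151,153,155): print(v,g[v,240:268].tolist())
print(ray(T,np.array([247.,258.]),np.array([141.,141.]),152.5))
```

```text
top [[-250.0, 670.0, 666.0, 676.0], [-229.0, 672.0, 665.0, 689.0], [-211.0, 671.0, 664.0, 688.0], [-190.0, 669.0, 665.0, 676.0], [-170.0, 669.0, 663.0, 675.0], [-150.0, 669.0, 664.0, 675.0], [-130.0, 668.0, 663.0, 675.0], [-110.0, 668.0, 663.0, 674.0], [-90.0, 668.0, 663.0, 674.0], [-70.0, 668.0, 663.0, 674.0], [-50.0, 667.0, 663.0, 673.0], [-31.0, 667.0, 662.0, 674.0], [-10.0, 666.0, 662.0, 670.0], [10.0, 664.0, 662.0, 670.0], [30.0, 665.0, 661.0, 670.0], [110.0, 664.0, 660.0, 669.0], [132.0, 668.0, 660.0, 689.0], [149.0, 665.0, 659.0, 688.0], [170.0, 663.0, 659.0, 667.0]]
[-1.6137073e-02  6.6650656e+02]
scene [[-250.0, 671.0, 664.0, 676.0], [-229.0, 673.0, 663.0, 690.0], [-211.0, 672.0, 663.0, 690.0], [-190.0, 671.0, 661.0, 676.0], [-170.0, 671.0, 662.0, 675.0], [-151.0, 670.0, 661.0, 674.0], [-131.0, 669.0, 662.0, 675.0], [-110.0, 671.0, 662.0, 674.0], [-90.0, 669.0, 662.0, 674.0], [-70.0, 669.0, 662.0, 672.0], [-49.0, 668.0, 660.0, 672.0], [-29.0, 669.0, 661.0, 673.0], [-10.0, 668.0, 662.0, 673.0], [10.0, 667.0, 662.0, 673.0], [30.0, 669.0, 659.0, 672.0], [110.0, 668.0, 658.0, 67
[... 861 characters left out ...]
5, 105, 108, 111, 112, 111, 112, 112, 112, 112, 112, 112, 108, 105, 105, 105, 105, 105, 105, 106, 106, 107]
149 [65, 68, 78, 98, 112, 112, 112, 111, 105, 98, 98, 98, 98, 97, 98, 98, 97, 98, 105, 112, 112, 111, 111, 112, 111, 111, 112, 111]
151 [64, 69, 78, 98, 110, 112, 112, 111, 92, 55, 33, 32, 37, 45, 40, 34, 33, 38, 84, 111, 113, 112, 111, 112, 111, 110, 112, 111]
153 [85, 106, 99, 99, 112, 112, 112, 112, 102, 78, 50, 26, 45, 60, 51, 29, 26, 44, 77, 96, 96, 95, 94, 94, 103, 112, 112, 112]
155 [76, 84, 81, 86, 96, 95, 95, 103, 111, 93, 51, 12, 12, 20, 16, 10, 17, 64, 88, 89, 87, 86, 86, 86, 91, 95, 95, 95]
[[666.00023425  89.93466791 152.5       ]
 [666.38805105  60.72195077 152.5       ]]
```

Request:
{"method": "move_arm", "body": {"increments": [[[0,0,0],[-0.002,-0.0027,-0.0435],0],[[0,0,0],[0,0,-0.0435],0],[[0,0,0],[0,0,-0.0435],0],[[0,0,0],[0,0,-0.0435],0],[[0,0,0],[0,0,-0.0435],0],[[0,0,0],[0,0,-0.0435],0],[[0,0,0],[0,0,-0.0435],0],[[0,0,0],[0,0,-0.0435],0],[[0,0,0],[0,0,-0.0435],0],[[0,0,0],[0,0,-0.0435],0],[[0,0,0],[0,0,-0.0435],0],[[0,0,0],[0,0,-0.0435],0],[[0,0,0],[0,0,-0.0435],0],[[0,0,0],[0,0,-0.0435],0],[[0,0,0],[0,0,0],0],[[0,0,0],[0,0,0],0]]}}

```text
time_s: 2.93
tool_pos: [480.0, 14.5, 11.5]
orientation: [[0.948, 0.318, -0.002], [0.318, -0.948, 0.0], [-0.002, -0.001, -1.0]]
wrist_force: [-0.1, -0.0, 0.5]
finger_gap: 85.6
grip_force: 0.0
```

Request:
{"method": "move_arm", "body": {"increments": [[[0,0,0],[0,0,0],0.5],[[0,0,0],[0,0,0],1],[[0,0,0],[0,0,0],1],[[0,0,0],[0,0,0],1],[[0,0,0],[0,0,0],1],[[0,0,0],[0,0,0],1],[[0,0,0],[0,0,0],1],[[0,0,0],[0,0,0],1],[[0,0,0],[0,0,0],1],[[0,0,0],[0,0,0],1],[[0,0,0],[0,0,0],1],[[0,0,0],[0,0,0],1]], "squeeze": 60}}

```text
time_s: 3.93
tool_pos: [480.8, 14.6, 12.0]
orientation: [[0.948, 0.318, -0.0], [0.318, -0.948, 0.0], [-0.0, -0.0, -1.0]]
wrist_force: [-0.1, 0.7, -0.0]
finger_gap: -0.0
grip_force: 0.0
```

The fingers shut on nothing, so I'll look before doing anything else.

Run:
```python
from h import *
c=capture("scene");np.savez("scene1.npz",**c)
t=capture("top");np.savez("top1.npz",**t)
a=cv2.resize(c["color"][150:270,180:310],None,fx=3,fy=3,interpolation=cv2.INTER_CUBIC);b=cv2.resize(t["color"][150:270,210:340],None,fx=3,fy=3,interpolation=cv2.INTER_CUBIC)
cv2.imwrite("pics/s1.png",np.hstack([a,b])[...,::-1])
```

```text
(no output)
```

View pics/s1.png

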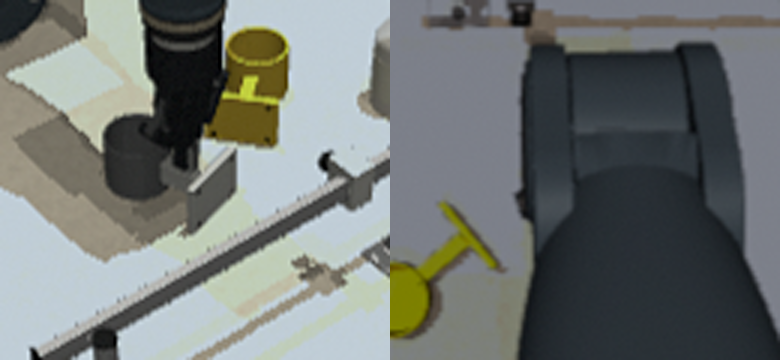

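Run:
```python
from h import *
s=status.read_state();print({k:s[k] for k in("time_s","finger_gap","grip_force","tool_pos")})
c=np.load("scene1.npz")["color"]
a=cv2.resize(c[150:225,205:290],None,fx=7,fy=7,interpolation=cv2.INTER_CUBIC).astype(float)
cv2.imwrite("pics/s2.png",(255*(a.clip(0,255)/255)**.5)[...,::-1])
W=cloud(np.load("scene1.npz"));p=W.reshape(-1,3);p=p[np.isfinite(p).all(1)]
pl=p[(p[:,2]>54)&(p[:,2]<68)&(p[:,0]>485)&(p[:,0]<560)&(p[:,1]>-40)&(p[:,1]<85)];print(pl.mean(0),pl.min(0),pl.max(0))
```

```text
{'time_s': 4.0333, 'finger_gap': -0.16613181455023593, 'grip_force': 0.0, 'tool_pos': array([480.77084933,  14.54028581,  11.97389429])}
[506.36866793  23.08126299  60.789375  ] [485.93369626 -11.72988191  54.03650007] [526.33087798  66.49530285  67.58738746][ WARN:0@0.284] global loadsave.cpp:1063 imwrite_ Unsupported depth image for selected encoder is fallbacked to CV_8U.
```

View pics/s2.png

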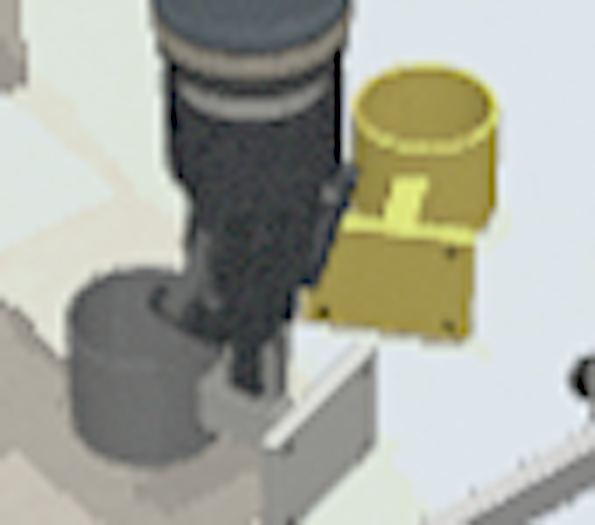

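Run:
```python
from h import *
c=np.load("scene1.npz");W=cloud(c);K=c["camera_matrix"];E=c["extrinsics"]
def proj(p):
    q=E[:3,:3]@np.array(p)+E[:3,3];return ((K[0,0]*q[0]/-q[2]+K[0,2]-205)*7,(K[1,1]*-q[1]/-q[2]+K[1,2]-150)*7)
for p in([480.8,14.6,12],[480.8,14.6,31],[480.8,14.6,45],[480.8,14.6,60],[478,24,45],[483.9,8.8,45],[483.9,8.8,17]):print(p,np.round(proj(p)))
for u,v in((238,201),(240,202),(240,204),(240,206),(241,200),(236,207),(237,209),(243,206),(245,203),(244,205),(236,202)):
    print(u,v,[(u-205)*7,(v-150)*7],W[v,u].round(0),c["color"][v,u])
```

```text
[480.8, 14.6, 12] [257. 455.]
[480.8, 14.6, 31] [256. 424.]
[480.8, 14.6, 45] [255. 400.]
[480.8, 14.6, 60] [255. 375.]
[478, 24, 45] [269. 388.]
[483.9, 8.8, 45] [249. 409.]
[483.9, 8.8, 17] [250. 456.]
238 201 [231, 357] [482.   1.  78.] [24 25 25]
240 202 [245, 364] [490.   3.  79.] [16 16 17]
240 204 [245, 378] [486.   6.  67.] [12 14 15]
240 206 [245, 392] [485.   6.  57.] [44 45 43]
241 200 [252, 350] [490.   7.  85.] [ 9 10 11]
236 207 [217, 399] [463.   7.  37.] [80 80 76]
237 209 [224, 413] [471.   5.  36.] [80 81 77]
243 206 [266, 392] [492.  12.  59.] [64 66 63]
245 203 [280, 371] [488.  23.  63.] [39 38 37]
244 205 [273, 385] [490.  18.  59.] [50 51 49]
236 202 [217, 364] [451.  15.  45.] [77 77 74]
```

The depth points put dark finger material on both sides of the bar (y≈6 and y≈23), while the gap reads 0. A small test lift and the wrist force will show whether the holder is held.

Request:
{"method": "move_arm", "body": {"increments": [[[0,0,0],[0,0,0.005],1],[[0,0,0],[0,0,0.01],1],[[0,0,0],[0,0,0.01],1],[[0,0,0],[0,0,0.01],1],[[0,0,0],[0,0,0.01],1],[[0,0,0],[0,0,0.01],1],[[0,0,0],[0,0,0.01],1],[[0,0,0],[0,0,0.01],1],[[0,0,0],[0,0,0.01],1],[[0,0,0],[0,0,0.01],1],[[0,0,0],[0,0,0.01],1],[[0,0,0],[0,0,0],1],[[0,0,0],[0,0,0],1],[[0,0,0],[0,0,0],1]]}}

```text
time_s: 5.2
tool_pos: [480.7, 14.5, 43.4]
orientation: [[0.948, 0.318, -0.0], [0.318, -0.948, 0.0], [-0.0, -0.0, -1.0]]
wrist_force: [-0.2, 0.7, -0.0]
finger_gap: 0.2
grip_force: 0.0
```

Run:
```python
from h import *
s=status.read_state();print({k:s[k] for k in("time_s","finger_gap","grip_force","tool_pos","wrist_force","ft_torque")})
c=capture("scene");np.savez("scene2.npz",**c)
W=cloud(c);x,y,z=W[...,0],W[...,1],W[...,2]
p=W.reshape(-1,3)
m=(x>490)&(x<545)&(y>-40)&(y<85)&(z>5)&(z<140)
print(m.sum(),np.nanmin(W[m],0),np.nanmax(W[m],0),np.median(W[m],0))
a=cv2.resize(c["color"][150:225,205:290],None,fx=6,fy=6,interpolation=cv2.INTER_CUBIC).astype(float)
cv2.imwrite("pics/s3.png",(255*(a.clip(0,255)/255)**.5)[...,::-1].astype(np.uint8))
```

```text
{'time_s': 5.2, 'finger_gap': 0.19789681112447088, 'grip_force': 0.0, 'tool_pos': array([480.70257971,  14.53534533,  43.392501  ]), 'wrist_force': array([-0.24324444,  0.74277463, -0.00103794]), 'ft_torque': array([-0.01773392,  0.01789555,  0.01580211])}
346 [490.00633541 -15.08314475   5.43863532] [544.02724485  82.75501083 139.22926797] [508.64292739  17.46230258  46.50955719]
```

View pics/s3.png

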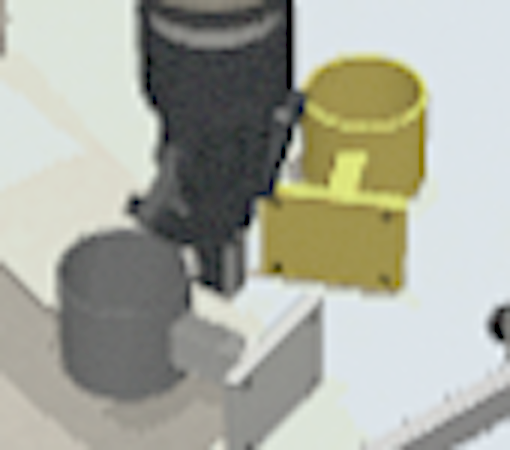

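Run:
```python
from h import *
for n,tz in(("scene1",12),("scene2",43.4)):
    c=np.load(n+".npz");W=cloud(c);g=c["color"].max(-1)
    m=(g<60)&(W[...,0]>430)&(W[...,0]<540)&(W[...,1]>-60)&(W[...,1]<90)&(W[...,2]>40)&(W[...,2]<260)
    k,l,st,ce=cv2.connectedComponentsWithStats(m.astype(np.uint8));i=1+np.argmax(st[1:,4]);q=W[l==i]
    print(n,tz,st[i])
    for a in range(40,260,15):
        b=q[(q[:,2]>=a)&(q[:,2]<a+15)]
        if len(b):print(" z",a,len(b),"x %.0f..%.0f y %.0f..%.0f"%(b[:,0].min(),b[:,0].max(),b[:,1].min(),b[:,1].max()))
s=status.read_state();print(s["joints"],s["orientation"])
```

```text
scene1 12 [ 218  154   38   55 1025]
 z 40 66 x 430..486 y -40..24
 z 55 62 x 430..493 y -38..23
 z 70 24 x 474..493 y -0..25
 z 85 24 x 480..501 y -7..47
 z 100 55 x 473..505 y -22..59
 z 115 85 x 473..508 y -37..68
 z 130 110 x 463..511 y -46..77
 z 145 90 x 486..511 y -36..41
 z 160 37 x 486..504 y -24..8
 z 175 73 x 473..519 y -22..38
 z 190 103 x 473..521 y -24..38
 z 205 116 x 458..521 y -23..48
 z 220 74 x 457..520 y -22..42
 z 235 84 x 477..520 y -23..35
 z 250 22 x 475..523 y -26..33
scene2 43.4 [218 150  38  59 954]
 z 40 62 x 431..459 y -37..26
 z 55 52 x 431..457 y -39..26
 z 85 17 x 479..492 y 1..24
 z 100 25 x 480..493 y 2..23
 z 115 26 x 476..500 y -15..48
 z 130 61 x 473..505 y -23..53
 z 145 81 x 468..507 y -36..69
 z 160 107 x 468..511 y -46..73
 z 175 95 x 473..509 y -46..74
 z 190 45 x 487..506 y -24..11
 z 205 69 x 472..519 y -23..35
 z 220 105 x 471..521 y -23..37
 z 235 121 x 470..521 y -24..37
 z 250 88 x 462..518 y -22..49
[ 3.01368098e-02  2.68019984e-01 -3.87038956e-01  9.16052260e-01
  1.19686184e-04  2.84865267e+00] [[ 9.48263035e-01  3.17485614e-01 -3.18336637e-04]
 [ 3.17485662e-01 -9.48263066e-01  1.10143999e-04]
 [-2.66897740e-04 -2.05512801e-04 -9.99999943e-01]]
```

Run:
```python
from h import *
c=np.load("scene2.npz");W=cloud(c)
for u in(240,241,242,243,244):
    print(u,[(v,int(c["color"][v,u].max()),*W[v,u].round(0).astype(int)) for v in range(193,202)])
t=capture("top");W=cloud(t);m=(W[...,2]>300)
print("holder visible in top?",np.nansum((W[...,2]>50)&(W[...,2]<70)&(W[...,0]>480)&(W[...,0]<530)&(abs(W[...,1]-25)<45)))
```

```text
240 [(193, 16, np.int64(489), np.int64(4), np.int64(113)), (194, 17, np.int64(489), np.int64(5), np.int64(109)), (195, 17, np.int64(489), np.int64(5), np.int64(105)), (196, 17, np.int64(487), np.int64(6), np.int64(99)), (197, 11, np.int64(486), np.int64(6), np.int64(94)), (198, 64, np.int64(486), np.int64(6), np.int64(91)), (199, 154, np.int64(483), np.int64(8), np.int64(83)), (200, 201, np.int64(411), np.int64(59), np.int64(2)), (201, 197, np.int64(415), np.int64(57), np.int64(2))]
241 [(193, 12, np.int64(493), np.int64(5), np.int64(115)), (194, 8, np.int64(491), np.int64(7), np.int64(109)), (195, 12, np.int64(488), np.int64(9), np.int64(102)), (196, 10, np.int64(492), np.int64(6), np.int64(103)), (197, 10, np.int64(487), np.int64(9), np.int64(94)), (198, 17, np.int64(491), np.int64(6), np.int64(94)), (199, 114, np.int64(489), np.int64(8), np.int64(88)), (200, 181, np.int64(414), np.int64(61), np.int64(3)), (201, 195, np.int64(418), np.int64(58), np.int64(3))]
242 [(193, 38, np.int64(490), np.int64(11), np.int64(110)), (194, 37, np.int64(491), np.int64(10), np.int64(108)), (195, 37,
[... 684 characters left out ...]
), np.int64(91)), (199, 85, np.int64(490), np.int64(14), np.int64(85)), (200, 156, np.int64(416), np.int64(68), np.int64(0)), (201, 197, np.int64(419), np.int64(66), np.int64(-1))]
244 [(193, 36, np.int64(491), np.int64(17), np.int64(108)), (194, 37, np.int64(490), np.int64(18), np.int64(103)), (195, 35, np.int64(493), np.int64(16), np.int64(101)), (196, 36, np.int64(489), np.int64(19), np.int64(94)), (197, 33, np.int64(491), np.int64(17), np.int64(92)), (198, 74, np.int64(488), np.int64(20), np.int64(84)), (199, 157, np.int64(412), np.int64(75), np.int64(-2)), (200, 206, np.int64(417), np.int64(71), np.int64(0)), (201, 202, np.int64(423), np.int64(67), np.int64(2))]
holder visible in top? 0
```

The real fingertips stand about 43 mm above the reported TCP: shut tips seen at z≈86 when the reading is 43.4. That is why they closed above the bar. I'll open here and go 74 mm lower.

Request:
{"method": "move_arm", "body": {"increments": [[[0,0,0],[0.001,0.005,0],0],[[0,0,0],[0.001,0.005,0],0],[[0,0,0],[0,0,0],0],[[0,0,0],[0,0,0],0],[[0,0,0],[0,0,0],0],[[0,0,0],[0,0,0],0],[[0,0,0],[0,0,0],0],[[0,0,0],[0,0,0],0],[[0,0,0],[0,0,0],0],[[0,0,0],[0,0,-0.02],0],[[0,0,0],[0,0,-0.02],0],[[0,0,0],[0,0,-0.02],0],[[0,0,0],[0,0,-0.02],0],[[0,0,0],[0,0,-0.02],0],[[0,0,0],[0,0,-0.02],0],[[0,0,0],[0,0,-0.02],0],[[0,0,0],[0,0,-0.02],0],[[0,0,0],[0,0,0],0]]}}

```text
time_s: 6.8
tool_pos: [480.6, 17.5, -5.8]
orientation: [[0.948, 0.318, -0.002], [0.318, -0.948, 0.0], [-0.002, -0.001, -1.0]]
wrist_force: [-1.1, -0.3, 0.4]
finger_gap: 85.5
grip_force: 0.0
```

Request:
{"method": "move_arm", "body": {"increments": [[[0,0,0],[0,0,-0.02],0],[[0,0,0],[0,0,-0.02],0],[[0,0,0],[0,0,-0.02],0],[[0,0,0],[0,0,-0.02],0],[[0,0,0],[0,0,-0.008],0],[[0,0,0],[0,0,0],0],[[0,0,0],[0,0,0],0],[[0,0,0],[0,0,0],0]]}}

```text
time_s: 7.47
tool_pos: [481.6, 17.5, -30.8]
orientation: [[0.948, 0.317, 0.0], [0.317, -0.948, 0.0], [0.0, -0.0, -1.0]]
wrist_force: [-0.6, 0.1, -0.3]
finger_gap: 85.6
grip_force: 0.0
```

No contact at a reported z of −31, which agrees with the offset. Closing gently now.

Request:
{"method": "move_arm", "body": {"increments": [[[0,0,0],[0,0,0],0.5],[[0,0,0],[0,0,0],0.6],[[0,0,0],[0,0,0],0.7],[[0,0,0],[0,0,0],0.75],[[0,0,0],[0,0,0],0.8],[[0,0,0],[0,0,0],0.9],[[0,0,0],[0,0,0],1],[[0,0,0],[0,0,0],1],[[0,0,0],[0,0,0],1],[[0,0,0],[0,0,0],1],[[0,0,0],[0,0,0],1],[[0,0,0],[0,0,0],1]], "squeeze": 60}}

```text
time_s: 8.47
tool_pos: [481.5, 17.5, -30.7]
orientation: [[0.948, 0.317, 0.0], [0.317, -0.948, 0.0], [0.0, 0.0, -1.0]]
wrist_force: [-1.2, -0.0, 4.7]
finger_gap: 15.5
grip_force: 59.3
```

Request:
{"method": "move_arm", "body": {"increments": [[[0,0,0],[0,0,0.01],1],[[0,0,0],[0,0,0.02],1],[[0,0,0],[0,0,0.03],1],[[0,0,0],[0,0,0.03],1],[[0,0,0],[0,0,0.04],1],[[0,0,0],[0,0,0.04],1],[[0,0,0],[0,0,0.04],1],[[0,0,0],[0,0,0.04],1],[[0,0,0],[0,0,0.04],1],[[0,0,0],[0,0,0.03],1],[[0,0,0],[0,0,0.01],1],[[0,0,0],[0,0,0],1]]}}

```text
time_s: 9.47
tool_pos: [482.0, 17.6, 69.1]
orientation: [[0.948, 0.318, 0.002], [0.318, -0.948, 0.0], [0.002, 0.0, -1.0]]
wrist_force: [-0.0, 0.5, -2.5]
finger_gap: 15.4
grip_force: 58.5
```

Request:
{"method": "move_arm", "body": {"increments": [[[0,0,-0.011],[0.02,-0.0116,0],1],[[0,0,-0.011],[0.02,-0.0116,0],1],[[0,0,-0.011],[0.02,-0.0116,0],1],[[0,0,-0.011],[0.02,-0.0116,0],1],[[0,0,-0.011],[0.02,-0.0116,0],1],[[0,0,-0.011],[0.02,-0.0116,0],1],[[0,0,-0.011],[0.02,-0.0116,0],1],[[0,0,-0.011],[0.02,-0.0116,0],1],[[0,0,-0.011],[0.02,-0.0116,0],1],[[0,0,-0.011],[0.02,-0.0116,0],1],[[0,0,-0.011],[0.02,-0.0116,0],1],[[0,0,-0.011],[0.02,-0.0116,0],1],[[0,0,-0.011],[0.02,-0.0116,0],1],[[0,0,-0.011],[0.02,-0.0116,0],1],[[0,0,-0.011],[0.02,-0.0116,0],1],[[0,0,-0.011],[0.02,-0.0116,0],1],[[0,0,-0.011],[0.02,-0.0116,0],1],[[0,0,-0.009],[0.02,-0.0116,0],1],[[0,0,0],[0,0,0],1],[[0,0,0],[0,0,0],1]]}}

```text
time_s: 11.13
tool_pos: [589.5, -45.3, 67.9]
orientation: [[1.0, 0.015, -0.0], [0.015, -1.0, 0.0], [-0.0, -0.0, -1.0]]
wrist_force: [0.4, -1.2, -2.3]
finger_gap: 15.0
grip_force: 58.6
```

Run:
```python
from h import *
s=status.read_state();print({k:s[k].round(2) if hasattr(s[k],"round") else s[k] for k in("time_s","finger_gap","grip_force","tool_pos","wrist_force","ft_torque")})
ims=[]
for n in("scene","top"):
    c=capture(n);np.savez(n+"3.npz",**c);W=cloud(c);x,y,z=W[...,0],W[...,1],W[...,2]
    m=(x>605)&(x<645)&(y>-110)&(y<20)&(z>85)&(z<175);q=W[m]
    print(n,len(q))
    if len(q): print(q.min(0).round(),q.max(0).round(),np.percentile(q[:,2],[2,10,50,90,98]).round(1),np.percentile(q[:,1],[2,98]).round(1))
    ims.append(c["color"])
a=cv2.resize(ims[0][150:290,180:320],(560,560),interpolation=cv2.INTER_CUBIC)
cv2.imwrite("pics/s4.png",(255*(a/255)**.6)[...,::-1].astype(np.uint8))
```

```text
{'time_s': 11.1333, 'finger_gap': 14.997929756694706, 'grip_force': 58.55517268180847, 'tool_pos': array([589.51, -45.29,  67.87]), 'wrist_force': array([ 0.43, -1.23, -2.26]), 'ft_torque': array([ 0.  ,  0.02, -0.03])}
scene 452
[605. -85.  98.] [626.  -4. 174.] [102.3 107.  135.5 160.7 164. ] [-83.3  -5.9]
top 26
[613. -18. 127.] [622.  -5. 164.] [128.4 132.2 160.4 163.9 164.3] [-17.   -4.9]
```

View pics/s4.png

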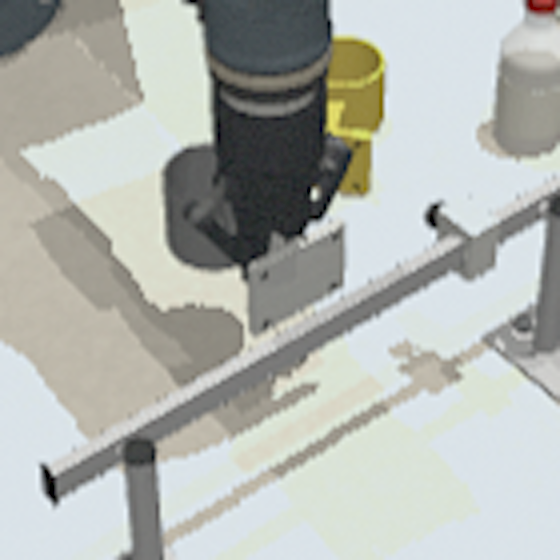

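Picture: the holder is in the gripper with its plate (295,275) facing the rail and the stop at (475,250). Now I'll check the plate's height, yaw and tilt.

```bash
cat > plate.py <<'E'
from h import *
def plate(c,xr=(600,660),show=True):
    W=cloud(c);g=c["color"].max(-1);x,y,z=W[...,0],W[...,1],W[...,2]
    m=((g>70)&(x>xr[0])&(x<xr[1])&(y>-110)&(y<70)&(z>90)&(z<175)).astype(np.uint8)
    k,l,st,ce=cv2.connectedComponentsWithStats(m);i=1+np.argmax(st[1:,4]);m=(l==i)
    return W,m,st[i]
if __name__=="__main__":
    c=np.load("scene3.npz");W,m,st=plate(c);print(st)
    mi=cv2.erode(m.astype(np.uint8),np.ones((3,3)))>0;q=W[mi]
    A=np.c_[q[:,1]-q[:,1].mean(),q[:,2]-q[:,2].mean(),np.ones(len(q))]
    for _ in range(3):
        s,*_r=np.linalg.lstsq(A,q[:,0],rcond=None);r=q[:,0]-A@s;k=abs(r)<2.5*r.std();A,q=A[k],q[k]
    print("plane dx/dy %.3f dx/dz %.3f x0 %.1f res %.1f n %d"%(*s,r.std(),len(q)),"mean",q.mean(0))
    # quadrilateral corners -> rays on the plate plane x≈s
    cn,_=cv2.findContours(m.astype(np.uint8),0,2);b=cv2.approxPolyDP(cn[0],3,True)[:,0];print(b.tolist(),[W[v,u].round(0).tolist() for u,v in b])
    K=c["camera_matrix"];E=c["extrinsics"];R=E[:3,:3];o=-R.T@E[:3,3]
    xf=589.5+34
    for u,v in b:
        d=np.array([(u-K[0,2])/K[0,0],-(v-K[1,2])/K[1,1],-1])@R;p=o+d*((xf-o[0])/d[0]);print(u,v,p.round(1))
E
python3 plate.py
```

```text
[242 205  24  30 434]
plane dx/dy -0.028 dx/dz 0.014 x0 621.1 res 1.4 n 287 mean [621.1198517  -46.54249339 135.01483482]
[[265, 205], [242, 217], [243, 234], [265, 222]] [[618.0, -5.0, 162.0], [615.0, -81.0, 158.0], [621.0, -83.0, 101.0], [619.0, -5.0, 98.0]]
265 205 [623.5  -9.6 168.4]
242 217 [623.5 -86.9 168.7]
243 234 [623.5 -84.9 104.2]
265 222 [623.5  -8.4 104. ]
```

Request:
{"method": "move_arm", "body": {"increments": [[[0,0,0],[0.01,0,0],1],[[0,0,0],[0.01,0,0],1],[[0,0,0],[0.01,0,0],1],[[0,0,0],[0.01,0,0],1],[[0,0,0],[0.01,0,0],1],[[0,0,0],[0.01,0,0],1],[[0,0,0],[0.01,0,0],1],[[0,0,0],[0.01,0,0],1],[[0,0,0],[0.01,0,0],1],[[0,0,0],[0.01,0,0],1],[[0,0,0],[0,0,0],1],[[0,0,0],[0,0,0],1],[[0,0,0],[0,0,0],1]]}}

```text
time_s: 12.32
tool_pos: [619.2, -45.1, 68.0]
orientation: [[1.0, 0.015, -0.0], [0.015, -1.0, 0.0], [-0.0, -0.0, -1.0]]
wrist_force: [-0.2, -0.5, -2.0]
finger_gap: 15.4
grip_force: 58.6
```

Run:
```python
from h import *
s=status.read_state();print({k:s[k].round(2) if hasattr(s[k],"round") else s[k] for k in("tool_pos","wrist_force","ft_torque")})
t=capture("top");np.savez("top4.npz",**t);c=capture("scene");np.savez("scene4.npz",**c)
ims=[cv2.resize(a,(400,400),interpolation=cv2.INTER_CUBIC) for a in(c["color"][180:260,210:290],t["color"][120:200,230:310])]
cv2.imwrite("pics/s5.png",(255*(np.hstack(ims)/255.)**.6).clip(0,255)[...,::-1].astype(np.uint8))
```

```text
{'tool_pos': array([619.2, -45.1,  68. ]), 'wrist_force': array([-0.2 , -0.53, -1.99]), 'ft_torque': array([-0.02, -0.01, -0.  ])}
```

View pics/s5.png

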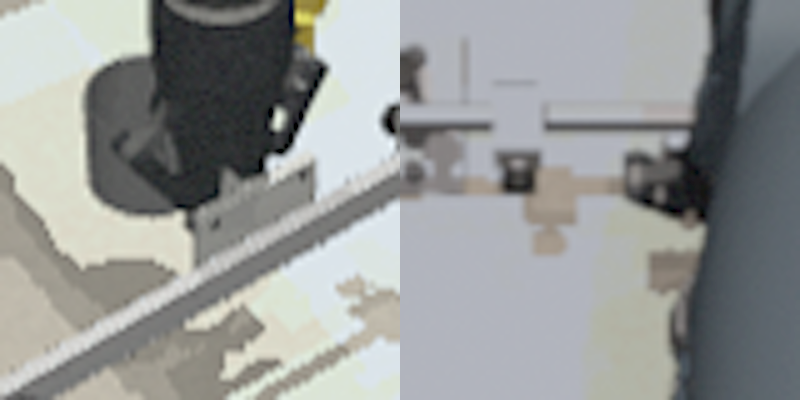

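The scene view shows the plate (255,210) about 10 mm short of the rail. I'll creep in.

Request:
{"method": "move_arm", "body": {"increments": [[[0,0,0],[0.0033,0,0],1],[[0,0,0],[0.0033,0,0],1],[[0,0,0],[0.0033,0,0],1],[[0,0,0],[0.0033,0,0],1],[[0,0,0],[0.0033,0,0],1],[[0,0,0],[0,0,0],1],[[0,0,0],[0,0,0],1],[[0,0,0],[0,0,0],1]]}}

```text
time_s: 13.08
tool_pos: [624.3, -45.1, 68.0]
orientation: [[1.0, 0.015, -0.0], [0.015, -1.0, 0.0], [-0.0, -0.0, -1.0]]
wrist_force: [-0.7, 0.3, -2.9]
finger_gap: 15.0
grip_force: 58.6
```

Request:
{"method": "move_arm", "body": {"increments": [[[0,0,0],[0.0033,0,0],1],[[0,0,0],[0.0033,0,0],1],[[0,0,0],[0,0,0],1],[[0,0,0],[0,0,0],1],[[0,0,0],[0,0,0],1]]}}

```text
time_s: 13.5
tool_pos: [626.3, -45.1, 68.1]
orientation: [[1.0, 0.015, -0.0], [0.015, -1.0, 0.0], [-0.0, -0.0, -1.0]]
wrist_force: [0.7, 0.0, -2.3]
finger_gap: 15.3
grip_force: 58.6
```

Request:
{"method": "move_arm", "body": {"increments": [[[0,0,0],[0.0033,0,0],1],[[0,0,0],[0,0,0],1],[[0,0,0],[0,0,0],1],[[0,0,0],[0,0,0],1]]}}

```text
time_s: 13.83
tool_pos: [627.3, -45.1, 68.1]
orientation: [[1.0, 0.015, -0.0], [0.015, -1.0, 0.0], [-0.0, -0.0, -1.0]]
wrist_force: [-0.3, 0.6, -3.4]
finger_gap: 15.5
grip_force: 58.6
```

Request:
{"method": "move_arm", "body": {"increments": [[[0,0,0],[0.0033,0,0],1],[[0,0,0],[0,0,0],1],[[0,0,0],[0,0,0],1],[[0,0,0],[0,0,0],1]]}}

```text
time_s: 14.17
tool_pos: [628.3, -45.1, 68.1]
orientation: [[1.0, 0.015, -0.0], [0.015, -1.0, 0.0], [-0.0, -0.0, -1.0]]
wrist_force: [-0.4, 0.9, -2.1]
finger_gap: 15.7
grip_force: 58.6
```

Request:
{"method": "move_arm", "body": {"increments": [[[0,0,0],[0.0025,0,0],1],[[0,0,0],[0,0,0],1],[[0,0,0],[0,0,0],1]]}}

```text
time_s: 14.42
tool_pos: [629.1, -45.1, 68.1]
orientation: [[1.0, 0.015, -0.0], [0.015, -1.0, 0.0], [-0.0, -0.0, -1.0]]
wrist_force: [-0.3, -0.2, -2.3]
finger_gap: 15.4
grip_force: 58.5
```

Request:
{"method": "move_arm", "body": {"increments": [[[0,0,0],[0.0025,0,0],1],[[0,0,0],[0,0,0],1],[[0,0,0],[0,0,0],1]]}}

```text
time_s: 14.67
tool_pos: [629.1, -45.1, 68.0]
orientation: [[1.0, 0.015, -0.001], [0.015, -1.0, 0.0], [-0.001, -0.0, -1.0]]
wrist_force: [-2.9, 0.6, 0.1]
finger_gap: 15.5
grip_force: 58.8
```

Request:
{"method": "move_arm", "body": {"increments": [[[0,0,0],[0.002,0,0],1],[[0,0,0],[0,0,0],1],[[0,0,0],[0,0,0],1]]}}

```text
time_s: 14.92
tool_pos: [629.1, -45.0, 68.0]
orientation: [[1.0, 0.015, -0.002], [0.015, -1.0, 0.0], [-0.002, -0.0, -1.0]]
wrist_force: [-6.4, 0.9, 0.6]
finger_gap: 15.5
grip_force: 59.2
```

In contact: stiffness is about 5 N/mm and the push 6.4 N. Sliding along +y in stages, following the rail's slope.

Request:
{"method": "move_arm", "body": {"increments": [[[0,0,0],[0,0,0],1],[[0,0,0],[0,0,0],1],[[0,0,0],[0,0,0],1],[[0,0,0],[-0.0001,0.005,0],1],[[0,0,0],[-0.0001,0.005,0],1],[[0,0,0],[-0.0001,0.005,0],1],[[0,0,0],[-0.0001,0.005,0],1],[[0,0,0],[-0.0001,0.005,0],1],[[0,0,0],[-0.0001,0.005,0],1],[[0,0,0],[-0.0001,0.005,0],1],[[0,0,0],[-0.0001,0.005,0],1],[[0,0,0],[-0.0001,0.005,0],1],[[0,0,0],[-0.0001,0.005,0],1]]}}

```text
time_s: 16.0
tool_pos: [629.0, -30.9, 67.6]
orientation: [[1.0, 0.014, -0.002], [0.014, -1.0, -0.001], [-0.002, 0.001, -1.0]]
wrist_force: [-4.5, -2.9, -2.9]
finger_gap: 15.4
grip_force: 58.6
```

Request:
{"method": "move_arm", "body": {"increments": [[[0,0,0],[0.0004,0.005,0],1],[[0,0,0],[0.0003,0.005,0],1],[[0,0,0],[-0.0001,0.005,0],1],[[0,0,0],[-0.0001,0.005,0],1],[[0,0,0],[-0.0001,0.005,0],1],[[0,0,0],[-0.0001,0.005,0],1],[[0,0,0],[-0.0001,0.005,0],1],[[0,0,0],[-0.0001,0.005,0],1],[[0,0,0],[-0.0001,0.005,0],1],[[0,0,0],[-0.0001,0.005,0],1]]}}

```text
time_s: 16.83
tool_pos: [628.7, -16.0, 67.5]
orientation: [[1.0, 0.014, -0.002], [0.014, -1.0, -0.001], [-0.002, 0.001, -1.0]]
wrist_force: [-5.3, -3.5, -1.3]
finger_gap: 15.1
grip_force: 58.7
```

Request:
{"method": "move_arm", "body": {"increments": [[[0,0,0],[-0.0001,0.005,0],1],[[0,0,0],[-0.0001,0.005,0],1],[[0,0,0],[-0.0001,0.005,0],1],[[0,0,0],[-0.0001,0.005,0],1],[[0,0,0],[-0.0001,0.005,0],1],[[0,0,0],[-0.0001,0.005,0],1]]}}

```text
time_s: 17.33
tool_pos: [628.6, -7.0, 67.5]
orientation: [[1.0, 0.014, -0.002], [0.014, -1.0, -0.001], [-0.002, 0.001, -1.0]]
wrist_force: [-5.4, -4.1, -1.5]
finger_gap: 15.5
grip_force: 58.7
```

Request:
{"method": "move_arm", "body": {"increments": [[[0,0,0],[0,0.004,0],1],[[0,0,0],[-0.0001,0.004,0],1],[[0,0,0],[0,0.004,0],1],[[0,0,0],[-0.0001,0.004,0],1],[[0,0,0],[0,0.004,0],1],[[0,0,0],[-0.0001,0.004,0],1],[[0,0,0],[0,0.004,0],1],[[0,0,0],[-0.0001,0.004,0],1],[[0,0,0],[0,0.004,0],1],[[0,0,0],[-0.0001,0.004,0],1],[[0,0,0],[0,0.004,0],1],[[0,0,0],[-0.0001,0.004,0],1]]}}

```text
time_s: 18.33
tool_pos: [628.4, 7.4, 67.5]
orientation: [[1.0, 0.014, -0.002], [0.014, -1.0, -0.001], [-0.002, 0.001, -1.0]]
wrist_force: [-4.9, -3.8, -1.9]
finger_gap: 15.2
grip_force: 58.7
```

Run:
```python
from h import *
c=capture("scene");np.savez("scene6.npz",**c);t=capture("top")
ims=[cv2.resize(a,(400,400),interpolation=cv2.INTER_CUBIC) for a in(c["color"][170:240,235:305],t["color"][110:180,225:295])]
cv2.imwrite("pics/s6.png",(255*(np.hstack(ims)/255.)**.6).clip(0,255)[...,::-1].astype(np.uint8))
```

```text
(no output)
```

View pics/s6.png

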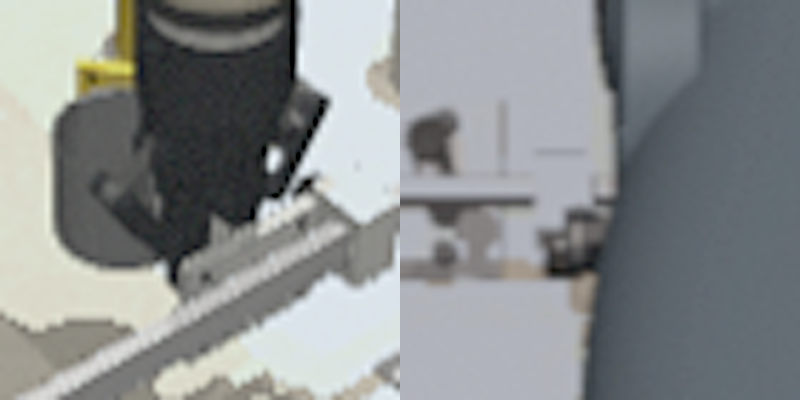

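The scene view shows the plate's right end (325,195) just short of the stop (365,240). Continuing slowly.

Request:
{"method": "move_arm", "body": {"increments": [[[0,0,0],[0,0.002,0],1],[[0,0,0],[-0.0001,0.002,0],1],[[0,0,0],[0,0.002,0],1],[[0,0,0],[0,0.002,0],1],[[0,0,0],[0,0.002,0],1],[[0,0,0],[-0.0001,0.002,0],1],[[0,0,0],[0,0.002,0],1],[[0,0,0],[0,0.002,0],1],[[0,0,0],[0,0.002,0],1],[[0,0,0],[-0.0001,0.002,0],1]]}}

```text
time_s: 19.27
tool_pos: [628.3, 11.4, 67.5]
orientation: [[1.0, 0.018, -0.003], [0.018, -1.0, 0.0], [-0.003, -0.0, -1.0]]
wrist_force: [-5.7, -3.2, -1.7]
finger_gap: 15.2
grip_force: 58.7
```

Request:
{"method": "move_arm", "body": {"increments": [[[0,0,0],[0,0.002,0],1],[[0,0,0],[0,0.002,0],1],[[0,0,0],[0,0.002,0],1]]}}

```text
time_s: 19.52
tool_pos: [628.2, 12.4, 67.5]
orientation: [[1.0, 0.019, -0.003], [0.019, -1.0, 0.001], [-0.003, -0.001, -1.0]]
wrist_force: [-5.7, -5.0, -3.1]
finger_gap: 15.6
grip_force: 58.7
```

Request:
{"method": "move_arm", "body": {"increments": [[[0,0,0],[0,0.002,0],1],[[0,0,0],[0,0.002,0],1]]}}

```text
time_s: 19.68
tool_pos: [628.2, 13.1, 67.5]
orientation: [[1.0, 0.02, -0.003], [0.02, -1.0, 0.001], [-0.003, -0.001, -1.0]]
wrist_force: [-6.4, -3.9, -1.6]
finger_gap: 15.5
grip_force: 58.7
```

Request:
{"method": "move_arm", "body": {"increments": [[[0,0,0],[0,0.002,0],1],[[0,0,0],[0,0.002,0],1]]}}

```text
time_s: 19.85
tool_pos: [628.1, 13.8, 67.4]
orientation: [[1.0, 0.021, -0.003], [0.021, -1.0, 0.002], [-0.003, -0.002, -1.0]]
wrist_force: [-5.5, -4.3, -3.3]
finger_gap: 15.4
grip_force: 58.7
```

Progress is lagging the commands with no rise in force. I'll hold briefly and read the state.

Request:
{"method": "move_arm", "body": {"increments": [[[0,0,0],[0,0,0],1],[[0,0,0],[0,0,0],1],[[0,0,0],[0,0,0],1],[[0,0,0],[0,0,0],1]]}}

```text
time_s: 20.18
tool_pos: [628.1, 13.9, 67.4]
orientation: [[1.0, 0.021, -0.003], [0.021, -1.0, 0.002], [-0.003, -0.002, -1.0]]
wrist_force: [-6.2, -3.3, -2.7]
finger_gap: 15.7
grip_force: 58.7
```

Run:
```python
from h import *
s=status.read_state()
for k in s: print(k,np.round(s[k],4).tolist())
c=capture("scene");np.savez("scene7.npz",**c)
W=cloud(c);g=c["color"].max(-1)
m=(W[...,0]>640)&(W[...,0]<660)&(W[...,2]>145)&(W[...,2]<170)&(W[...,1]>-60)&(W[...,1]<110)
for v,u in np.argwhere(m)[::3]: print(u,v,g[v,u],W[v,u].round(0).tolist(),end=" ")
```

```text
time_s 20.1833
joints [0.0211, 0.4786, 0.0184, 1.1136, 0.0018, 3.1416]
qvel [0.0005, 0.0014, -0.0003, -0.0003, 0.0022, 0.0008]
effort [2.7021, -71.6737, 36.8932, -2.5706, 1.0564, -0.2352]
tool_pos [628.1175, 13.8579, 67.4185]
orientation [[0.9998, 0.0211, -0.003], [0.0211, -0.9998, 0.0018], [-0.003, -0.0018, -1.0]]
wrist_force [-6.1522, -3.2851, -2.7363]
ft_torque [-0.7169, 1.0684, -0.3538]
grip_force 58.6761
finger_gap 15.7226
288 199 124 [642.0, 57.0, 167.0] 284 200 23 [640.0, 43.0, 169.0] 295 200 204 [645.0, 81.0, 153.0] 285 201 23 [641.0, 46.0, 165.0] 292 201 194 [643.0, 72.0, 152.0] 295 201 201 [647.0, 78.0, 152.0] 298 201 215 [652.0, 86.0, 151.0] 291 202 206 [644.0, 67.0, 152.0] 294 202 202 [649.0, 73.0, 152.0] 297 202 217 [655.0, 79.0, 153.0] 285 203 37 [641.0, 47.0, 157.0] 291 203 205 [647.0, 64.0, 152.0] 294 203 216 [654.0, 69.0, 154.0] 288 204 149 [654.0, 46.0, 163.0] 291 204 160 [657.0, 55.0, 160.0] 294 204 220 [656.0, 67.0, 153.0] 286 205 158 [652.0, 41.0, 160.0] 289 205 178 [658.0, 47.0, 161.0] 293 205 172 [659.0, 61.0, 154.0] 280 206 13 [640.0, 30.0, 155.0] 287 206 179 
[... 558 characters left out ...]
 -23.0, 166.0] 270 211 17 [642.0, -7.0, 158.0] 276 211 113 [654.0, 4.0, 161.0] 279 211 90 [659.0, 11.0, 160.0] 284 211 93 [658.0, 29.0, 150.0] 263 212 22 [641.0, -30.0, 167.0] 272 212 30 [642.0, -0.0, 151.0] 276 212 106 [658.0, 0.0, 163.0] 281 212 92 [659.0, 17.0, 154.0] 267 213 17 [642.0, -17.0, 157.0] 272 213 78 [654.0, -10.0, 161.0] 275 213 101 [659.0, -4.0, 161.0] 280 213 92 [660.0, 13.0, 153.0] 271 214 101 [656.0, -15.0, 163.0] 270 215 106 [656.0, -18.0, 160.0] 268 216 98 [656.0, -25.0, 161.0] 271 216 93 [659.0, -17.0, 159.0] 269 217 77 [659.0, -24.0, 159.0] 274 217 79 [660.0, -7.0, 149.0] 271 218 77 [659.0, -17.0, 151.0] 268 219 83 [657.0, -26.0, 151.0] 268 220 85 [657.0, -26.0, 147.0]
```

Joint 6 is at its limit of 3.14, and that is what clipped the motion. Tool yaw now has to follow the base joint: about 0.0016 rad per mm of y. Only about 7 mm remain, so the final yaw error stays near 0.02 rad, well under 0.06. First I'll back joint 6 off a little.

Request:
{"method": "move_arm", "body": {"increments": [[[0,0,0.0016],[0,0,0],1],[[0,0,0.0016],[0,0,0],1],[[0,0,0],[0,0,0],1]]}}

```text
time_s: 20.48
tool_pos: [628.0, 13.7, 67.4]
orientation: [[1.0, 0.026, -0.003], [0.026, -1.0, 0.001], [-0.003, -0.002, -1.0]]
wrist_force: [-7.0, -4.7, -2.2]
finger_gap: 15.2
grip_force: 58.7
```

```bash
cat > st.py <<'E'
from h import *
s=status.read_state();print(s["time_s"],"j",s["joints"].round(4),"p",s["tool_pos"].round(2),"yaw",round(s["orientation"][1,0],4),"f",s["wrist_force"].round(2),"t",s["ft_torque"].round(2))
E
python3 st.py
```

```text
20.4833 j [2.0900e-02 4.7850e-01 1.8400e-02 1.1138e+00 1.6000e-03 3.1367e+00] p [627.96  13.68  67.44] yaw 0.0259 f [-7.01 -4.65 -2.17] t [-0.85  1.23 -0.38]
```

Request:
{"method": "move_arm", "body": {"increments": [[[0,0,0.0006],[0,0.002,0],1],[[0,0,0.0006],[0,0.002,0],1],[[0,0,0.0006],[-0.0001,0.002,0],1]]}}

```text
time_s: 20.73
tool_pos: [627.8, 15.4, 67.3]
orientation: [[1.0, 0.029, -0.004], [0.029, -1.0, 0.001], [-0.004, -0.002, -1.0]]
wrist_force: [-7.4, -4.1, -2.5]
finger_gap: 15.2
grip_force: 58.7
```

Request:
{"method": "move_arm", "body": {"increments": [[[0,0,0.0006],[0,0.002,0],1],[[0,0,0.0006],[0,0.002,0],1]]}}

```text
time_s: 20.9
tool_pos: [627.8, 16.6, 67.3]
orientation: [[1.0, 0.03, -0.004], [0.03, -1.0, 0.001], [-0.004, -0.001, -1.0]]
wrist_force: [-6.8, -5.7, -2.7]
finger_gap: 15.5
grip_force: 58.7
```

Request:
{"method": "move_arm", "body": {"increments": [[[0,0,0.0006],[-0.0001,0.002,0],1],[[0,0,0.0006],[0,0.002,0],1]]}}

```text
time_s: 21.07
tool_pos: [627.6, 17.8, 67.3]
orientation: [[0.999, 0.032, -0.004], [0.032, -0.999, 0.001], [-0.004, -0.001, -1.0]]
wrist_force: [-7.9, -4.9, -1.9]
finger_gap: 15.3
grip_force: 58.7
```

```bash
python3 st.py
```

```text
21.0667 j [2.7600e-02 4.7870e-01 1.8200e-02 1.1141e+00 1.4000e-03 3.1369e+00] p [627.64  17.79  67.31] yaw 0.0322 f [-7.95 -4.95 -1.95] t [-0.98  1.32 -0.44]
```

Request:
{"method": "move_arm", "body": {"increments": [[[0,0,0.0006],[0,0.002,0],1],[[0,0,0],[0,0,0],1]]}}

```text
time_s: 21.23
tool_pos: [627.6, 18.5, 67.3]
orientation: [[0.999, 0.033, -0.004], [0.033, -0.999, 0.001], [-0.004, -0.001, -1.0]]
wrist_force: [-7.4, -4.8, -2.4]
finger_gap: 15.2
grip_force: 58.7
```

Request:
{"method": "move_arm", "body": {"increments": [[[0,0,0.0006],[-0.0001,0.002,0],1],[[0,0,0],[0,0,0],1]]}}

```text
time_s: 21.4
tool_pos: [627.6, 18.7, 67.3]
orientation: [[0.999, 0.034, -0.004], [0.034, -0.999, 0.001], [-0.004, -0.001, -1.0]]
wrist_force: [-7.3, -6.9, -1.6]
finger_gap: 15.5
grip_force: 58.8
```

Request:
{"method": "move_arm", "body": {"increments": [[[0,0,0.0006],[0,0.002,0],1],[[0,0,0],[0,0,0],1]]}}

```text
time_s: 21.57
tool_pos: [627.6, 18.7, 67.3]
orientation: [[0.999, 0.034, -0.004], [0.034, -0.999, -0.0], [-0.004, 0.0, -1.0]]
wrist_force: [-7.2, -9.1, -1.7]
finger_gap: 15.3
grip_force: 58.9
```

Request:
{"method": "move_arm", "body": {"increments": [[[0,0,0.0006],[-0.0001,0.002,0],1],[[0,0,0],[0,0,0],1]]}}

```text
time_s: 21.73
tool_pos: [627.6, 18.7, 67.3]
orientation: [[0.999, 0.035, -0.004], [0.035, -0.999, -0.001], [-0.004, 0.001, -1.0]]
wrist_force: [-7.5, -11.9, -2.3]
finger_gap: 15.1
grip_force: 59.0
```

Butted: tool y has stopped and side force is building. Easing y slightly and raising the push towards 12 N.

Request:
{"method": "move_arm", "body": {"increments": [[[0,0,0],[0.0015,-0.001,0],1],[[0,0,0],[0.0015,0,0],1],[[0,0,0],[0,0,0],1],[[0,0,0],[0,0,0],1]]}}

```text
time_s: 22.07
tool_pos: [627.5, 18.7, 67.3]
orientation: [[0.999, 0.035, -0.005], [0.035, -0.999, -0.0], [-0.005, 0.0, -1.0]]
wrist_force: [-11.4, -10.2, 0.3]
finger_gap: 15.1
grip_force: 59.5
```

```bash
python3 st.py
```

```text
22.0667 j [ 3.0000e-02  4.7980e-01  2.0100e-02  1.1165e+00 -3.0000e-04  3.1366e+00] p [627.52  18.73  67.3 ] yaw 0.035 f [-11.42 -10.24   0.3 ] t [-1.74  2.   -0.54]
```

Request:
{"method": "move_arm", "body": {"increments": [[[0,0,0],[0.0003,-0.001,0],1],[[0,0,0],[0,0,0],1],[[0,0,0],[0,0,0],1],[[0,0,0],[0,0,0],1],[[0,0,0],[0,0,0],1],[[0,0,0],[0,0,0],1],[[0,0,0],[0,0,0],1],[[0,0,0],[0,0,0],1],[[0,0,0],[0,0,0],1],[[0,0,0],[0,0,0],1],[[0,0,0],[0,0,0],1],[[0,0,0],[0,0,0],1]]}}

```text
time_s: 23.07
tool_pos: [627.5, 18.7, 67.3]
orientation: [[0.999, 0.035, -0.006], [0.035, -0.999, -0.0], [-0.006, -0.0, -1.0]]
wrist_force: [-12.0, -8.3, 0.4]
finger_gap: 15.5
grip_force: 59.4
```

Request:
{"method": "move_arm", "body": {"increments": [[[0,0,0],[0,0,0],1],[[0,0,0],[0,0,0],1],[[0,0,0],[0,0,0],1],[[0,0,0],[0,0,0],1],[[0,0,0],[0,0,0],1],[[0,0,0],[0,0,0],1],[[0,0,0],[0,0,0],1],[[0,0,0],[0,0,0],1],[[0,0,0],[0,0,0],1],[[0,0,0],[0,0,0],1],[[0,0,0],[0,0,0],1],[[0,0,0],[0,0,0],1],[[0,0,0],[0,0,0],1],[[0,0,0],[0,0,0],1],[[0,0,0],[0,0,0],1],[[0,0,0],[0,0,0],1],[[0,0,0],[0,0,0],1],[[0,0,0],[0,0,0],1]]}}

```text
time_s: 24.57
tool_pos: [627.5, 18.7, 67.3]
orientation: [[0.999, 0.035, -0.006], [0.035, -0.999, 0.0], [-0.006, -0.0, -1.0]]
wrist_force: [-11.0, -8.7, 0.4]
finger_gap: 15.4
grip_force: 59.4
```

```bash
python3 st.py
python3 - <<'E'
from h import *
c=capture("scene");W=cloud(c);g=c["color"].max(-1);x,y,z=W[...,0],W[...,1],W[...,2]
m=(g>90)&(x>648)&(x<672)&(y>-15)&(y<50)&(z>145)&(z<175);q=W[m]
print("plate top z pct",np.percentile(q[:,2],[50,75,90]).round(1))
t=q[q[:,2]>157];print("plate top slope dx/dy",np.polyfit(t[:,1],t[:,0],1),len(t))
E
```

```text
24.5667 j [2.9700e-02 4.7990e-01 2.0300e-02 1.1167e+00 2.0000e-04 3.1362e+00] p [627.51  18.71  67.27] yaw 0.0351 f [-11.01  -8.71   0.43] t [-1.58  2.01 -0.47]
plate top z pct [159.2 160.7 161.5]
plate top slope dx/dy [-1.39120711e-02  6.56402399e+02] 47
```

The push has held at about 11–12 N for over 2 s. The plate top measures about 161 mm as required, and the edge is on the stop. Handing in.

```bash
python3 -c "
from station import arm
print(arm.finish_job())"
```

```text
the job is handed in; nothing more can be done
None
```

I handed the job in with the holder still gripped: its plate is butted against the stop with a side force of about 9 N and pressed on the rail at about 11–12 N. No verdict came back.

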